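# Set up the polarised-light viewing base

### The arm

A 7-joint arm with a two-finger parallel gripper is mounted at the origin on a cart in front of the work surface, level with it; the furniture and walls round the work are solid. World frame = base frame: x ahead of the robot, y to its left, z up, the work surface at z = 0. Lengths are in m, angles in rad, forces in N, time in s.
With the tool pointing down it reaches from about 0.4 to 0.925 m from the base axis. Payload 4.1 kg.
Tool frame: the origin (TCP) lies at the very end of the fingers, on their centre line; the grasp point (between the pads) lies 19 mm behind it; z points along the fingers, y is the line along which they close (so a half turn about z gives the same grasp; the last joint's range is limited). The gripper opens to 85 mm and grips with 20 to 120 N. Pads are 22 mm wide; open, the fingers measure 114 mm over their backs; the gripper's body (76 mm by 85 mm) begins 54 mm behind the grasp point. The pads swing forward as they close: fully open they stand 13 mm farther back than shut.
Start: joints at [1.053, 0.398, 0.045, 1.537, -0.019, 1.207, -0.051], TCP at [0.264, -0.594, 0.231] pointing down, gripper open.
Joint ranges: [-2.82, 2.82], [-0.49, 2.23], [-1.37, 1.46], [0, 2.46], [-1.36, 4.5], [0.23, 2], [-2.94, 2.94]. Speed limits (rad/s): [2.57, 2.57, 3.14, 3.14, 3.14, 3.14, 3.14].

### API

Orientations are given as [roll, pitch, yaw] about the fixed x, y, z axes, in that order (R = Rz(yaw) Ry(pitch) Rx(roll)).
In Python, from station import env, eyes gives the robot as it stands. The module is installed in compiled form; this text tells all that it offers.
- The arm moves only by the tool drive_tool, never from a script. Its argument "moves" is one flat list of numbers, 7 for each row, row after row: the finger opening in m, from 0 to 0.0854, then the shift along the tool's x, y, z in m, then the turn, a rotation vector about the tool's x, y, z in degrees. In form: [fingers, x, y, z, rx, ry, rz, fingers, x, y, z, rx, ry, rz, ...]. A call has exactly 5 rows; each row shifts and turns the commanded pose from where the row before left it, along the tool's axes as they then stand; what a row does not reach is not made up. A row lasts 1/8 s, in which the tool goes at most 62.5 mm and 10.7 degrees, less where a joint would pass 70% of its speed; a pose out of reach is approached as far as the arm can. A call with a gripper value outside its range is refused whole. The fingers move at their own pace and stop on an object; "force" is the grip in N (left out, the last holds). Time passes only in rows, so rows that do not move let the fingers close, or fill a call up. It gives the time, the measured TCP pose, the force, the opening and the grip force at its end, in the units of the state.
- env.get_obs(): the state, without advancing time (a new reading comes with each control period).
- eyes.capture(name): name is "scene" or "side" or "wrist"; returns (picture, depth): 384x512x3 uint8, red, green, blue; 384x512 float32, m along the optical axis (not along the pixel's ray), 0 where there is no reading.
- eyes.get_calibration(name): a dict with "mtx" (3x3 intrinsics, pixels), "dist_coeffs" ([k1, k2, p1, p2, k3] as OpenCV has them; the pictures are not rectified), "R" (3x3) and "t" (3): a world point X has camera coordinates R X + t. Camera axes: x right, y down, z forward; pixel columns grow to the right and rows downward; lengths in m; the calibration is good to about 2 mm. A picture is of the moment at which its call begins: read the wrist's pose just before it. get_calibration takes no time and is no camera call; for the wrist camera it gives the pose at the moment of the call.
- env.finish_job(): hands the job in; it is judged then, once.
Trained networks look in the newest picture that a camera, given by its name, has taken for a name from the list of things; names that differ only in an ending like _2 or _b are one class to them, and where a whole thing is asked for, a point or a joint stands for the part that bears it (a point fixed in the world has none). Each returns a list of dicts, best first, with "score" (0 to 1); they miss things now and then, are a little off and sometimes report something else, mostly with a low value. They report only what shows in the picture. A call takes as long as a camera call. They do not tell look-alikes from the thing itself.
- eyes.spot_in(thing, camera): "at" ([x, y, z] in m, in the coordinates of the camera as it stood for that picture, good to about 4 mm: the middle of the surface that is visible of it).
- eyes.silhouettes(thing, camera): "region" (384x512 bool, what is visible of it).
- eyes.pinpoint(thing, camera): "at" ([x, y, z] in m, in the coordinates of the camera as it stood for that picture, good to about 4 mm: a listed point, or the origin of a listed thing).
The state is a dict: "time": time; "joint_pos": joint angles; "qvel": joint speeds; "effort": joint torques, N m; "position": TCP position; "ee_rot": TCP orientation; "ft_force": force on the tool from outside, world axes, zero at the start; "wrist_torque": the same for the moment, N m; "gripper_width": finger opening in m; "grip_force": force on a finger pad.
Only numpy, scipy, OpenCV 4.12 (cv2) and the standard library are available. Lean on these libraries where they do the work, as an engineer would, in place of code of your own. Each camera call takes 0.05 s, during which the arm holds its last target. There are 200 camera calls.

### The job

Get the polarised-light base ready for looking at the culture dish: with the fingertips, slide the dish over the stage until it is seated in the curved steel stop and so centred over the round light window, and push the lever of the polarizer ring round by its knob until the ring's pointer stands at the long arrowed mark of the scale. Only push, and gently: do not grip or lift the dish or the knob, do not turn the scale, and leave the other things lying about alone.

Things in the scene. Friction and masses are not known exactly. Their poses are not given: they have to be found in the camera images.
- light_base: Polarised-light viewing base, fixed to the table: white drum (radius 90 mm, 26 mm high) merged with a lamp housing behind it; over them a black stage plate on pillars, x -38 to +94 mm, y -103 to +103 mm, 6 mm thick, top at 54 mm. Origin: on the table under the light axis (axis of drum, scale, ring and window); x to the rear, y to its left, z up; turned up to 0.3 rad about z.
- window (a point): Centre of the round white window (radius 26 mm, flush) in the stage top, 54 mm above the table, on the light axis: where the dish's centre must be.
- stop (a point): Middle of the inner face of the curved steel dish stop on the stage, 31 mm left (+y of the base) of the window's centre. The stop is an arc of inner radius 31 mm about the light axis, 65 degrees either side of +y, open to the right (-y), 9 mm high; its foot reaches out to y = 51 mm.
- dish: Loose round culture dish with lid, diameter 60 mm, 15 mm high, 16 to 30 g, on the stage to the right (-y) of the window, 35 to 56 mm from it. Origin: centre of its underside. It slides easily and the stop centres it.
- pol_ring (a joint): Angle of the polarizer ring (rad) in the base's frame: 0 with the lever pointing to the front (-x of the base), positive counter-clockwise from above (lever to the robot's right). Range -0.9 to 0.9; starts at the left, -0.75 to -0.4. Stiff (about 3 N at the knob), stays where it is left. Lever: flat aluminium arm 38 mm above the table, 19 mm wide, out to 119 mm from the axis.
- knob (a point): Point on the axis of the upright black lever knob, 108 mm from the light axis and at the middle of the knob's height, 57.5 mm above the table; the knob is a cylinder of 14 mm diameter from 45 to 69 mm above the table.
- pointer (a point): Tip of the ring's steel pointer, seen in the 12 mm wide reading window of the lever, 67 mm from the light axis on the line from the axis to the knob, 33 mm above the table.
- scale_collar (a joint): Angle of the black graduated collar (rad), in the same sense and zero as joint pol_ring: its arrowed mark stands at this angle, so the ring is set when both joints read the same. -0.05 to 0.5; clamped (it must not be turned).
- arrow_mark (a point): Inner end of the scale's one long arrowed mark (a 14 mm white line with a broad arrowhead pointing inward; the other marks are plain lines of 4 to 9 mm, 5 degrees apart), 67 mm from the light axis, 32 mm above the table.
- analyser: Bystander: hand-held analyser lying on the table in front of the base, a black ring of 60 mm with a glass and a handle, 133 mm long in all, 10 mm high. Origin: centre of the ring; the handle points to its -y.
- spare_dish: Bystander: second culture dish, diameter 60 mm, 15 mm high, on the table to the right of the base. Origin: centre of its underside.
- vial: Bystander: cryo vial standing on the table, diameter 13 mm, 45 mm high, in front and to the right of the base. Origin: centre of its underside.
- tube: Bystander: tube with screw cap standing on the table, diameter 34 mm, 113 mm high, well to the right of the base. Origin: centre of its underside.
Mind the look-alikes: they are no part of the job. Leave any black or blue look-alike of the dish alone.

How it is judged:
At the end, for the whole second after the job is handed in: The dish lies flat and still on the stage with its centre within 4 mm of the window's centre, and the ring is at rest with the tip of its pointer within 3.5 mm (3 degrees) of the inner end of the arrowed mark (horizontal distance between dish and window below 0.004 m and z of dish in the frame of window between -0.003 and 0.003 m and angle between dish's own z axis and vertical below 0.05 rad and linear speed of dish below 0.01 m/s and horizontal distance between pointer and arrow_mark below 0.0035 m and not (velocity of joint pol_ring above 0.02 rad/s) and not (velocity of joint pol_ring below -0.02 rad/s)); the robot touches nothing.
It fails at once if the dish is lifted, tipped or pushed off the stage (z of dish in the frame of window above 0.006 m or z of dish in the frame of window below -0.005 m or angle between dish's own z axis and vertical above 0.2 rad).
It fails at once if the dish is gripped or forced (over 35 N between fingers and dish) (contact force between the fingers and dish above 35 N).
It fails at once if the scale collar is turned (distance of arrow_mark from where it was at the start of the episode above 0.002 m).
It fails at once if the knob is gripped or forced (over 30 N between fingers and ring) (contact force between the fingers and pol_ring above 30 N).
It fails at once if a bystander is pushed away, lifted or knocked over (distance of any of analyser, spare_dish, vial, tube from where it was at the start of the episode above 0.015 m).
It also fails if it takes over 51 s, if anything falls off the work surface, if the arm or the gripper's body presses on something with over 40 N, if the wrist force passes 120 N, or if a joint passes its speed limit or range.

## Working session

There is one attempt and no reset: what is moved stays moved. The work goes in short steps, Python scripts to look and compute and a tool call to move; the robot and the scene stay as the last step left them, time stands still between calls to the robot, and variables do not carry over. Pictures are saved under pics/ and viewed, at most 10 in all, crops included, and the job is handed in when it is done.

Besides the shell and the picture viewer there is one more tool, called after "Request:" as a command line: name --argument value ..., lists and objects as JSON in quotes. drive_tool: Moves the arm, as the interface text tells. Its arguments: {"type":"object","properties":{"moves":{"type":"array","items":{"type":"number"}},"force":{"type":"number"}},"required":["moves"]}

```bash
mkdir -p pics; cat > h.py <<'E'
import numpy as np, cv2
from station import env, eyes
def w(cam,p,c=None):
    c=c or eyes.get_calibration(cam); return np.array(c["R"]).T@(np.array(p)-np.array(c["t"]))
def px(cam,P):
    c=eyes.get_calibration(cam); r=cv2.Rodrigues(np.array(c["R"]))[0]
    return cv2.projectPoints(np.float64(P).reshape(-1,1,3),r,np.float64(c["t"]),np.float64(c["mtx"]),np.float64(c["dist_coeffs"]))[0].reshape(-1,2)
E
python3 - <<'E'
from h import *
o=env.get_obs(); print(o["time"],o["position"],o["ee_rot"])
ims=[]
for cam in ["scene","side"]:
    im,d=eyes.capture(cam); cv2.imwrite(f"pics/{cam}0.png",im[:,:,::-1]); 
    for t in ["window","stop","dish","knob","pointer","arrow_mark","light_base","vial","analyser","tube","spare_dish"]:
        for r in eyes.pinpoint(t,cam)[:3]:
            P=w(cam,r["at"]); print(cam,t,round(r["score"],2),P.round(4),px(cam,P).round(0)[0])
E
```

```text
0.0 [ 0.26410423 -0.59322771  0.23025202] [-3.13962325e+00  1.38292033e-04  4.18945317e-01]
scene window 0.65 [0.5643 0.0811 0.0572] [199. 218.]
scene stop 0.86 [0.5564 0.1096 0.0572] [195. 226.]
scene dish 0.91 [ 0.4128  0.2243 -0.0012] [219. 298.]
scene dish 0.56 [0.5682 0.0303 0.0541] [210. 207.]
scene dish 0.47 [ 0.6154 -0.4359 -0.0018] [281. 139.]
scene knob 0.65 [0.4723 0.1366 0.0576] [217. 245.]
scene knob 0.4 [0.5648 0.0818 0.0575] [199. 218.]
scene knob 0.2 [0.416 0.045 0.005] [259. 246.]
scene light_base 0.8 [ 5.667e-01  7.860e-02 -5.000e-04] [201. 235.]
scene vial 0.52 [ 0.4768 -0.0708 -0.0011] [261. 213.]
scene analyser 0.74 [0.4184 0.0471 0.0008] [258. 247.]
scene analyser 0.4 [0.569  0.0278 0.0546] [210. 207.]
scene tube 0.67 [ 4.940e-01 -1.217e-01 -4.000e-04] [265. 201.]
scene tube 0.55 [0.5599 0.1063 0.0592] [194. 224.]
scene spare_dish 0.55 [ 0.5688 -0.071  -0.003 ] [233. 203.]
side window 0.63 [0.5616 0.0802 0.055 ] [253. 168.]
side stop 0.75 [0.5575 0.1079 0.0558] [250. 163.]
side dish 0.77 [0.563  0.0356 0.053 ] [257. 175.]
side dish 0.63 [ 0.4071  0.223  -0.0036] [195. 168.]
side dish 0.62 [ 0.6104 -0.4362 -0.0012] [330. 305.]
side knob 0.8 [0.4701 0.1454 0.0548] [218. 160.]
side knob 0.26 [ 0.4913 -0.1177 -0.0022] [243. 225.]
side pointer 0.48 [0.5052 0.1194 0.0326] [232. 170.]
side arrow_mark 0.61 [0.4934 0.0606 0.032 ] [231. 180.]
side light_base 0.84 [0.5561 0.077  0.0011] [252. 185.]
side vial 0.6 [ 0.4776 -0.0716  0.0017] [234. 215.]
side analyser 0.83 [4.161e-01 4.170e-02 3.000e-04] [205. 196.]
side tube 0.56 [ 4.882e-01 -1.171e-01  2.000e-04] [241. 225.]
side spare_dish 0.64 [ 5.653e-01 -6.540e-02 -2.000e-04] [266. 211.]
side spare_dish 0.41 [0.5622 0.0792 0.0585] [254. 167.]
```

View pics/scene0.png

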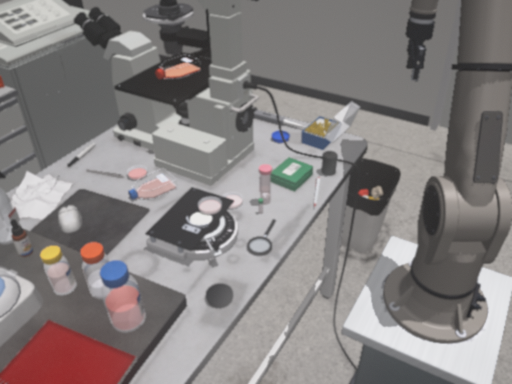

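View pics/side0.png

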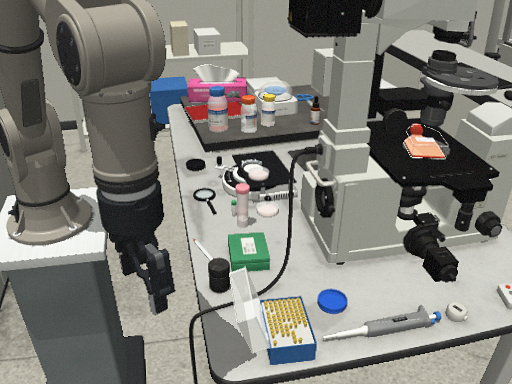

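The dish meant is the pinkish one on the stage (scene 210,207; side 257,175). The black lid (219,298) and the blue one (281,139) are look-alikes, and the dish at (233,203) on the table is the spare. Next I check the path for tall obstacles and find the wrist camera's offset.

```bash
python3 - <<'E'
from h import *
c=eyes.get_calibration("wrist"); o=env.get_obs()
R=np.array(c["R"]);print("cam pos",-R.T@c["t"],"fwd",R[2],"right",R[0], o["position"])
for cam in ["scene","side"]:
    im,d=eyes.capture(cam);c=eyes.get_calibration(cam)
    v,u=np.nonzero(d>0); uv=cv2.undistortPoints(np.float64(np.c_[u,v])[:,None],np.float64(c["mtx"]),np.float64(c["dist_coeffs"]))[:,0]
    z=d[v,u][:,None]; P=(np.c_[uv*z,z]-c["t"])@np.array(c["R"])
    for z0 in (0.08,0.14,0.2):
        H=np.zeros((14,16),int)
        m=(P[:,2]>z0)&(P[:,0]>.2)&(P[:,0]<.9)&(abs(P[:,1]+.15)<.4)
        i=((P[m,0]-.2)/.05).astype(int);j=((P[m,1]+.55)/.05).astype(int)
        np.add.at(H,(i.clip(0,13),j.clip(0,15)),1)
        print(cam,z0,"rows x .2.., cols y -.55..");print("\n".join("%.2f "%(.2+.05*k)+"".join('#' if a>2 else '.' for a in r) for k,r in enumerate(H)))
E
python3 - <<'E'
import cv2
import numpy as np
a=cv2.imread("pics/scene0.png")[170:280,130:290]; b=cv2.imread("pics/side0.png")[140:240,180:310]
cv2.imwrite("pics/c0.png",np.hstack([cv2.resize(a,(400,300),interpolation=2),cv2.resize(b,(390,300),interpolation=2)]))
E
```

```text
cam pos [ 0.3293029  -0.56551971  0.37361114] fwd [-0.25438274 -0.11362862 -0.9604051 ] right [ 4.06797230e-01 -9.13518420e-01  3.32819427e-04] [ 0.26436357 -0.59384175  0.23134863]
scene 0.08 rows x .2.., cols y -.55..
0.20 #...............
0.25 #...............
0.30 ................
0.35 #...............
0.40 ###.............
0.45 ..#.....#.......
0.50 ........#.......
0.55 ....###.........
0.60 ....#####.......
0.65 ....######......
0.70 ......####......
0.75 ....######......
0.80 ...#######......
0.85 ..########......
scene 0.14 rows x .2.., cols y -.55..
0.20 #...............
0.25 #...............
0.30 ................
0.35 ................
0.40 ................
0.45 ................
0.50 ................
0.55 ....###.........
0.60 ....####........
0.65 ....####........
0.70 ......####......
0.75 ....######......
0.80 ...#######......
0.85 ..########......
scene 0.2 rows x .2.., cols y -.55..
0.20 #...............
0.25 #...............
0.30 ................
0.35 ................
0.40 ................
0.45 ................
0.50 ................
0.55 .....##.........
0.60 ....####
[... 452 characters left out ...]
####.......
side 0.14 rows x .2.., cols y -.55..
0.20 #...............
0.25 ................
0.30 ................
0.35 ................
0.40 ................
0.45 ................
0.50 ................
0.55 ....###.........
0.60 ....####........
0.65 ....###.........
0.70 ...####.........
0.75 ..#######.......
0.80 ..########......
0.85 ..#######.......
side 0.2 rows x .2.., cols y -.55..
0.20 #...............
0.25 ................
0.30 ................
0.35 ................
0.40 ................
0.45 ................
0.50 ................
0.55 ....###.........
0.60 ....###.........
0.65 ....###.........
0.70 ...####.........
0.75 ..#######.......
0.80 ..########......
0.85 ..#######.......
```

View pics/c0.png

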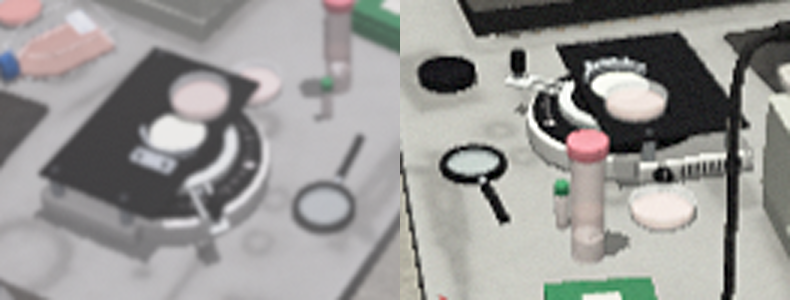

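The crop shows the dish overlapping the window on the stage's right side, with the lever and knob to the left. The black and blue lids are clearly away from the stage. I'm moving to a near viewpoint with the fingers closed.

Request:
drive_tool --moves '[0,0.0288,-0.0342,-0.004,0,0,0,0,0.0288,-0.0342,-0.004,0,0,0,0,0.0288,-0.0342,-0.004,0,0,0,0,0.0288,-0.0342,-0.004,0,0,0,0,0.0288,-0.0342,-0.004,0,0,0]' --force 20

```text
time: 1.92
position: [0.3268, -0.3777, 0.2517]
ee_rot: [3.141, -0.0, 0.419]
ft_force: [0.1, 0.3, 0.9]
gripper_width: 0.0001
grip_force: 0.0
```

Request:
drive_tool --moves '[0,0.0288,-0.0342,0,0,0,0,0,0.0288,-0.0342,0,0,0,0,0,0.0288,-0.0342,0,0,0,0,0,0.0288,-0.0342,0,0,0,0,0,0.0288,-0.0342,0,0,0,0]'

```text
time: 2.55
position: [0.3887, -0.1629, 0.2516]
ee_rot: [3.141, -0.001, 0.419]
ft_force: [0.9, 0.4, 0.5]
gripper_width: -0.0
grip_force: 0.0
```

Request:
drive_tool --moves '[0,0.0288,-0.0342,0,0,0,0,0,0.0288,-0.0342,0,0,0,0,0,0.0288,-0.0342,0,0,0,0,0,0.0288,-0.0342,0,0,0,6,0,0.0288,-0.0342,0,0,0,6]'

```text
time: 3.18
position: [0.455, 0.0503, 0.2516]
ee_rot: [3.141, -0.001, 0.206]
ft_force: [0.6, 0.6, 0.1]
gripper_width: 0.0004
grip_force: 0.0
```

```bash
cat > look.py <<'E'
from h import *
import sys
o=env.get_obs(); c=eyes.get_calibration("wrist"); print(o["time"],o["position"].round(4),o["ee_rot"].round(3),o["gripper_width"])
im,d=eyes.capture("wrist"); cv2.imwrite(f"pics/{sys.argv[1]}.png",cv2.resize(im[:,:,::-1],(768,576),interpolation=2)); np.save("d.npy",d)
for t in sys.argv[2:]:
    for r in eyes.pinpoint(t,"wrist")[:3]:
        P=w("wrist",r["at"],c); print(t,round(r["score"],2),P.round(4),(px("wrist",P)[0]*1.5).round(0))
E
python3 look.py w1 window stop dish knob pointer arrow_mark light_base
```

```text
3.175 [0.455  0.0503 0.2516] [ 3.141e+00 -1.000e-03  2.060e-01] 0.0004460396814839875
window 0.86 [0.5648 0.0803 0.056 ] [379. 116.]
stop 0.76 [0.5589 0.1079 0.0591] [337. 113.]
dish 0.59 [0.5732 0.0318 0.0501] [435. 116.]
dish 0.55 [0.4097 0.2207 0.0007] [198. 256.]
knob 0.91 [0.4716 0.1402 0.0554] [274. 216.]
pointer 0.57 [0.5075 0.1143 0.0331] [316. 178.]
arrow_mark 0.96 [0.4967 0.0592 0.0333] [377. 204.]
light_base 0.84 [ 5.614e-01  7.510e-02 -2.000e-04] [375. 125.]
```

View pics/w1.png

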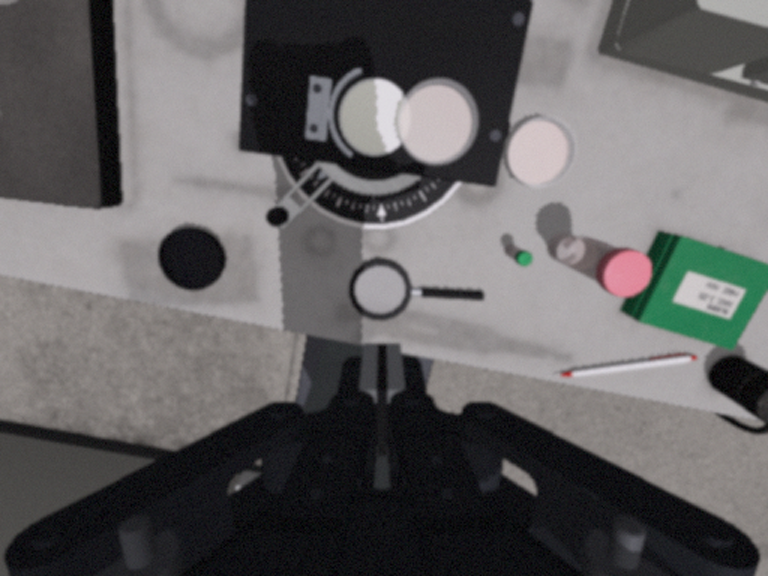

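The picture shows the window at (377,117), the dish at (437,121), the arrowed mark at (381,212), the knob at (278,216) and the stage's front edge from (240,150) to (497,185). I turn these pixels into positions next.

```bash
cat >> h.py <<'E'
def onz(cam,uv,z):
    c=eyes.get_calibration(cam);R=np.array(c["R"])
    n=cv2.undistortPoints(np.float64(uv).reshape(-1,1,2),np.float64(c["mtx"]),np.float64(c["dist_coeffs"]))[:,0]
    r=np.c_[n,np.ones(len(n))]@R; C=-R.T@np.array(c["t"]); return C+r*((z-C[2])/r[:,2])[:,None]
E
python3 - <<'E'
from h import *
f=lambda p,z:onz("wrist",np.array(p,float)/1.5,z)
e=f([(240,150),(497,185),(248,2),(240,150),(531,2),(497,185)],.054);print(e.round(4))
for i in (0,2,4):
    v=e[i+1]-e[i];print(np.degrees(np.arctan2(v[1],v[0])))
im=cv2.imread("pics/w1.png"); 
print("win edges",f([(338,117),(378,157),(378,77)],.054).round(4))
print("dish",f([(437,121)],.069).round(4),"rim L,R,T,B",f([(395,121),(479,121),(437,79),(437,165)],.069).round(4))
print("knob",f([(278,216)],.069).round(4),"arrow tip",f([(381,203)],.032).round(4))
E
```

```text
[[ 0.5171  0.1725  0.054 ]
 [ 0.5328 -0.0309  0.054 ]
 [ 0.6183  0.1785  0.054 ]
 [ 0.5171  0.1725  0.054 ]
 [ 0.66   -0.0192  0.054 ]
 [ 0.5328 -0.0309  0.054 ]]
-85.58625949066871
-176.6137369100381
-174.73972997565036
win edges [[0.5562 0.102  0.054 ]
 [0.534  0.0662 0.054 ]
 [0.5897 0.0778 0.054 ]]
dish [[0.567  0.0289 0.069 ]] rim L,R,T,B [[ 0.5607  0.059   0.069 ]
 [ 0.5734 -0.0011  0.069 ]
 [ 0.5942  0.0357  0.069 ]
 [ 0.5371  0.0215  0.069 ]]
knob [[0.4749 0.1331 0.069 ]] arrow tip [[0.4984 0.0563 0.032 ]]
```

Request:
drive_tool --moves '[0,0,0,0,0,0,7.4,0,0.0274,0.0204,0.03,0,0,0,0,0.0274,0.0204,0.04,0,0,0,0,0.0274,0.0204,0.04,0,0,0,0,0.0274,0.0204,0.04,0,0,0]'

```text
time: 4.2
position: [0.5714, -0.0258, 0.1001]
ee_rot: [3.141, -0.0, 0.078]
ft_force: [0.4, 0.3, 1.3]
gripper_width: -0.0001
grip_force: 0.0
```

```bash
python3 look.py w2 window dish stop
```

```text
4.2 [ 0.5714 -0.0258  0.1001] [ 3.141 -0.     0.078] -9.158602275911096e-05
window 0.9 [0.5624 0.0789 0.0552] [154. 324.]
dish 0.97 [0.5718 0.0317 0.0515] [261. 309.]
dish 0.8 [ 0.4127  0.223  -0.0016] [ 14. 476.]
stop 0.96 [0.5565 0.1106 0.0638] [ 90. 336.]
```

View pics/w2.png

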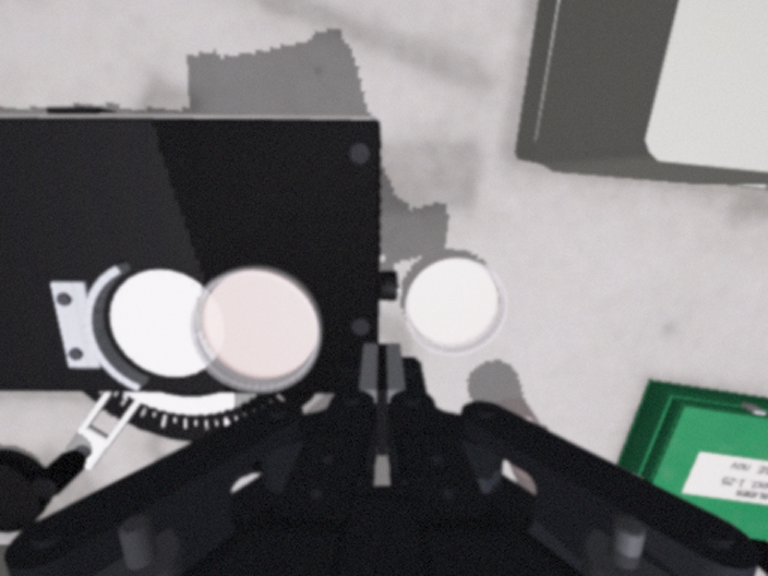

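Stage edges are parallel to the image axes, so the yaw is right. The dish is at (258,328), the window at (163,323), and the fingers (381,345) are clear to the right of the dish.

```bash
python3 - <<'E'
from h import *
f=lambda p,z:onz("wrist",np.array(p,float)/1.5,z)
print("win",f([(109,322),(163,377),(163,268)],.054).round(4))
print("dish top L R T B",f([(194,328),(323,328),(258,266)],.069).round(4))
print("stage right edge",f([(379,330),(379,130)],.054).round(4),"stop inner mid",f([(105,328)],.06).round(4))
P=np.array([[.5714+a,-.0258+b,.1001] for a,b in((0,0),(0,.0145),(0,-.0145))]);print(px("wrist",P)*1.5)
E
```

```text
win [[0.56   0.1073 0.054 ]
 [0.5321 0.0831 0.054 ]
 [0.5893 0.0791 0.054 ]]
dish top L R T B [[0.5666 0.0592 0.069 ]
 [0.5711 0.0013 0.069 ]
 [0.5974 0.0303 0.069 ]]
stage right edge [[ 0.5662 -0.0242  0.054 ]
 [ 0.6574 -0.0172  0.054 ]] stop inner mid [[0.5594 0.1055 0.06  ]]
[[383.62537036 362.68509579]
 [345.31654216 359.94764816]
 [421.7753391  365.40065557]]
```

Request:
drive_tool --moves '[0,-0.002,0,0.014,0,0,0,0,0,0,0.014,0,0,0,0,0,0,0.0135,0,0,0,0,0,-0.004,0,0,0,0,0,0,-0.006,0,0,0,0]'

```text
time: 5.03
position: [0.568, -0.0133, 0.06]
ee_rot: [-3.142, -0.0, 0.08]
ft_force: [0.0, 0.9, 0.1]
gripper_width: 0.0001
grip_force: 0.0
```

Request:
drive_tool --moves '[0,0,-0.005,0,0,0,0,0,0,-0.005,0,0,0,0,0,0,-0.005,0,0,0,0,0,0,-0.005,0,0,0,0,0,0,-0.005,0,0,0,0]'

```text
time: 5.65
position: [0.566, 0.0111, 0.06]
ee_rot: [3.141, -0.001, 0.08]
ft_force: [0.3, -1.6, 2.2]
gripper_width: -0.0001
grip_force: 0.9
```

Request:
drive_tool --moves '[0,0,-0.004,0,0,0,0,0,0,-0.004,0,0,0,0,0,0,-0.004,0,0,0,0,0,0,-0.003,0,0,0,0,0,0,-0.002,0,0,0,0]'

```text
time: 6.28
position: [0.5646, 0.0281, 0.0599]
ee_rot: [3.141, -0.0, 0.08]
ft_force: [0.6, -1.6, 3.9]
gripper_width: -0.0002
grip_force: 1.7
```

```bash
python3 look.py w3 window dish stop
```

```text
6.275 [0.5646 0.0281 0.0599] [ 3.141 -0.     0.08 ] -0.0002335337435594417
dish 0.87 [0.5697 0.0703 0.0545] [272. 340.]
dish 0.65 [0.4107 0.2241 0.0019] [ 41. 528.]
dish 0.2 [ 0.5691 -0.0648  0.0014] [561. 320.]
stop 0.64 [0.5589 0.1106 0.0607] [161. 365.]
```

View pics/w3.png

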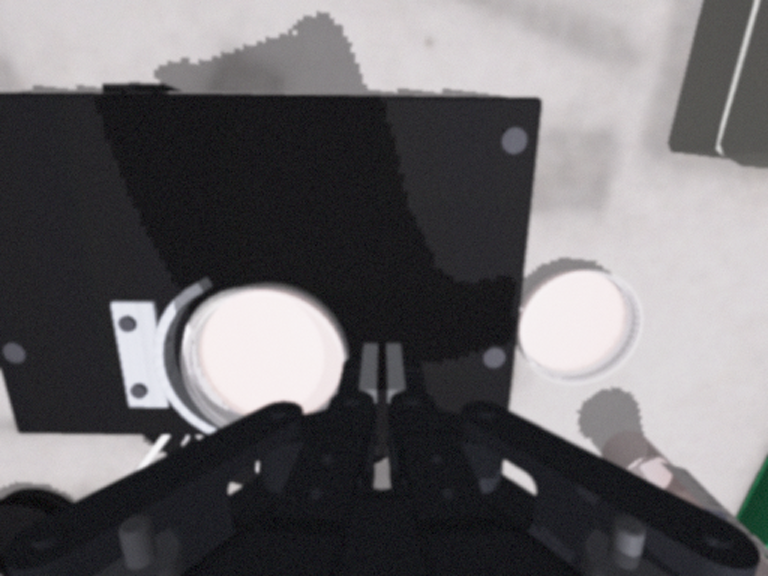

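The dish (265,350) is almost in the stop (inner face about x=170), with a small gap remaining. I push on in millimetre steps and watch the force.

Request:
drive_tool --moves '[0,0,-0.0015,0,0,0,0,0,0,-0.0015,0,0,0,0,0,0,-0.0015,0,0,0,0,0,0,-0.001,0,0,0,0,0,0,-0.001,0,0,0,0]'

```text
time: 7.1
position: [0.5638, 0.0347, 0.0597]
ee_rot: [3.142, 0.0, 0.08]
ft_force: [-0.5, -2.2, 2.4]
gripper_width: -0.0002
grip_force: 1.5
```

Request:
drive_tool --moves '[0,0,-0.001,0,0,0,0,0,0,-0.001,0,0,0,0,0,0,-0.001,0,0,0,0,0,0,-0.0005,0,0,0,0,0,0,0,0,0,0,0]'

```text
time: 7.72
position: [0.5636, 0.0369, 0.0598]
ee_rot: [3.14, 0.0, 0.08]
ft_force: [0.7, -4.8, 3.6]
gripper_width: 0.0
grip_force: 3.0
```

Request:
drive_tool --moves '[0,0,-0.001,0,0,0,0,0,0,-0.0005,0,0,0,0,0,0,-0.0005,0,0,0,0,0,0,0,0,0,0,0,0,0,0,0,0,0,0]'

```text
time: 8.35
position: [0.5634, 0.0372, 0.0598]
ee_rot: [3.138, 0.001, 0.079]
ft_force: [0.0, -6.8, 4.2]
gripper_width: -0.0
grip_force: 4.3
```

```bash
python3 look.py w4 window dish stop
```

```text
8.35 [0.5634 0.0372 0.0598] [3.138e+00 1.000e-03 7.900e-02] -4.93367922044335e-05
window 0.28 [ 0.4925 -0.1154 -0.    ] [634. 449.]
dish 0.88 [0.5691 0.075  0.0527] [284. 338.]
dish 0.87 [0.4117 0.2254 0.0021] [ 52. 528.]
dish 0.59 [0.5574 0.1081 0.0638] [188. 373.]
stop 0.76 [0.5581 0.109  0.0606] [189. 367.]
```

View pics/w4.png

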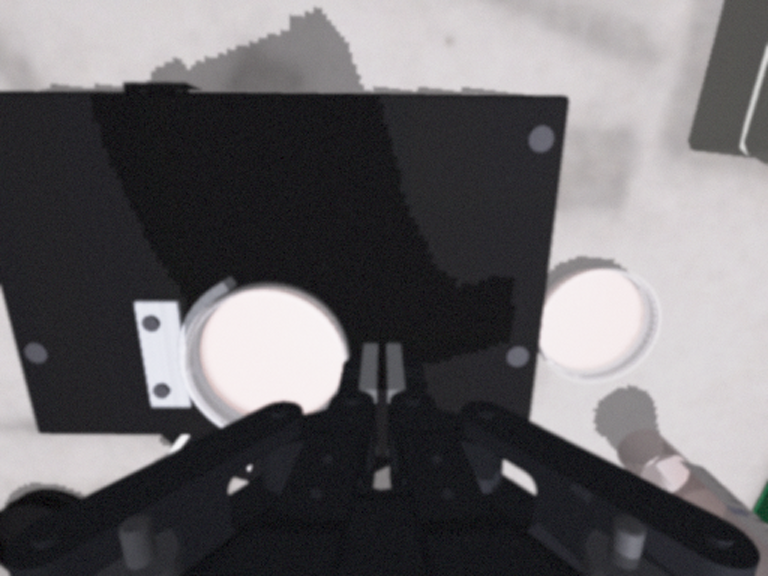

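The dish (268,350) now sits against the arc of the stop with no gap, and the force rises without motion, so it is seated. I back off, rise, and go to the left side of the knob.

Request:
drive_tool --moves '[0,0,0.006,0,0,0,0,0,0,0.014,0,0,0,0,0,0,0,-0.035,0,0,0,0,0,0,-0.035,0,0,0,0,0,0,0,0,0,9.65]'

```text
time: 9.18
position: [0.5672, 0.0207, 0.1325]
ee_rot: [-3.139, -0.005, -0.093]
ft_force: [0.3, -0.1, -0.0]
gripper_width: 0.0002
grip_force: 0.0
```

Request:
drive_tool --moves '[0,0,0,0,0,0,9.65,0,0,0,0,0,0,9.65,0,0,0,0,0,0,9.65,0,-0.0368,-0.0198,0,0,0,0,0,-0.0368,-0.0198,0,0,0,0]'

```text
time: 9.8
position: [0.5255, 0.0949, 0.1293]
ee_rot: [-3.141, 0.001, -0.595]
ft_force: [0.0, 0.5, 0.3]
gripper_width: 0.0001
grip_force: 0.0
```

Request:
drive_tool --moves '[0,-0.0368,-0.0198,0,0,0,0,0,-0.0368,-0.0198,0,0,0,0,0,0,0,0,0,0,0,0,0,0,0,0,0,0,0,0,0,0,0,0,0]'

```text
time: 10.42
position: [0.4879, 0.1666, 0.1296]
ee_rot: [3.141, -0.0, -0.596]
ft_force: [-0.4, -1.0, -0.2]
gripper_width: 0.0001
grip_force: 0.0
```

```bash
python3 look.py w5 window dish stop knob pointer arrow_mark
```

```text
10.425 [0.4879 0.1666 0.1296] [ 3.141 -0.    -0.596] 0.00014095250536943612
dish 0.63 [0.567  0.0791 0.0511] [440.  78.]
dish 0.19 [0.4715 0.1385 0.0559] [441. 302.]
stop 0.91 [0.5546 0.1059 0.0608] [409. 131.]
stop 0.26 [0.4736 0.1397 0.0569] [437. 300.]
knob 0.57 [0.4731 0.1366 0.0555] [443. 297.]
pointer 0.72 [0.5071 0.118  0.0349] [434. 221.]
arrow_mark 0.95 [0.4979 0.0606 0.0298] [528. 176.]
arrow_mark 0.34 [0.4733 0.1387 0.0553] [440. 298.]
```

View pics/w5.png

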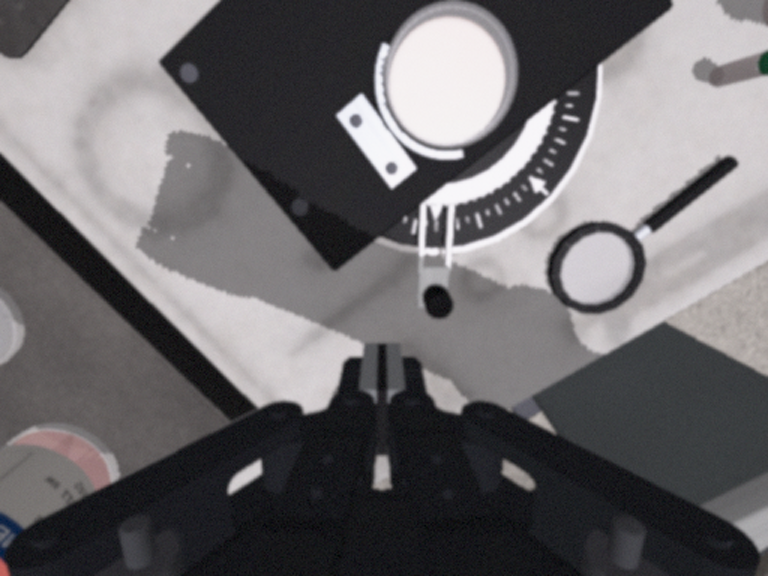

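Clear view: the dish is seated in the stop at (452,75), the knob is at (438,300), the pointer tip at (436,218), and the arrowhead's inner end at (531,177). I work out the angles.

```bash
python3 - <<'E'
from h import *
f=lambda p,z:onz("wrist",np.array(p,float)/1.5,z)[0]
a,p,k=f([(531,177)],.032),f([(436,218)],.033),f([(438,299)],.069)
print(a.round(4),p.round(4),k.round(4),"dish",f([(452,75)],.069).round(4))
for A in [(.5615,.078),(.563,.075),(.5615,.080)]:
    for q in(a,p,k): r=np.array(A)-q[:2]; print(A,np.hypot(*r).round(4),np.arctan2(r[1],r[0]).round(3))
E
```

```text
[0.497  0.0599 0.032 ] [0.5076 0.1162 0.033 ] [0.4779 0.139  0.069 ] dish [0.563  0.0786 0.069 ]
(0.5615, 0.078) 0.067 0.274
(0.5615, 0.078) 0.0661 -0.617
(0.5615, 0.078) 0.1035 -0.63
(0.563, 0.075) 0.0677 0.225
(0.563, 0.075) 0.069 -0.64
(0.563, 0.075) 0.1065 -0.644
(0.5615, 0.08) 0.0676 0.302
(0.5615, 0.08) 0.0649 -0.592
(0.5615, 0.08) 0.1023 -0.614
```

Axis is about (0.562, 0.078), with the lever at φ≈-0.61 and the arrow at φ≈0.27, so about 51° to go. I descend beside the knob and make contact.

Request:
drive_tool --moves '[0,0,0,0.02,0,0,0,0,0,0,0.02,0,0,0,0,0,0,0.02,0,0,0,0,0,0,0.0195,0,0,0,0,0,0,0,0,0,0]'

```text
time: 11.4
position: [0.4861, 0.1676, 0.0491]
ee_rot: [3.139, 0.002, -0.593]
ft_force: [-0.2, 0.7, -0.2]
gripper_width: 0.0
grip_force: 0.0
```

Request:
drive_tool --moves '[0,0,0.003,0,0,0,0,0,0,0.003,0,0,0,0,0,0,0.003,0,0,0,0,0,0,0.002,0,0,0,0,0,0,0,0,0,0]'

```text
invalid input at $.moves: expected a multiple of 7 numbers
```

Request:
drive_tool --moves '[0,0,0.003,0,0,0,0,0,0,0.003,0,0,0,0,0,0,0.003,0,0,0,0,0,0,0.002,0,0,0,0,0,0,0,0,0,0,0]'

```text
time: 12.02
position: [0.4817, 0.1594, 0.0507]
ee_rot: [-3.14, -0.001, -0.593]
ft_force: [0.3, 1.5, 0.7]
gripper_width: 0.0002
grip_force: 0.7
```

Request:
drive_tool --moves '[0,-0.0009,0.0058,0,0,0,-3,0,-0.0009,0.0058,0,0,0,-3,0,-0.0009,0.0058,0,0,0,-3,0,-0.0009,0.0058,0,0,0,-3,0,-0.0009,0.0058,0,0,0,-3]'

```text
time: 12.65
position: [0.4641, 0.1369, 0.0507]
ee_rot: [-3.139, -0.001, -0.329]
ft_force: [-0.0, 2.1, 1.1]
gripper_width: 0.0002
grip_force: 1.5
```

```bash
python3 look.py w6 knob pointer arrow_mark
```

```text
12.65 [0.4641 0.1369 0.0507] [-3.139e+00 -1.000e-03 -3.290e-01] 0.00016985909325651998
knob 0.92 [0.4611 0.1129 0.0553] [443. 361.]
pointer 0.92 [0.4998 0.0992 0.0325] [440. 238.]
arrow_mark 0.91 [0.4948 0.0605 0.0305] [538. 218.]
arrow_mark 0.59 [ 0.4174  0.0419 -0.0015] [585. 344.]
```

The lever follows, with its angle equal to the tool yaw. I continue for 27° and then look.

Request:
drive_tool --moves '[0,-0.0009,0.0058,0,0,0,-3,0,-0.0009,0.0058,0,0,0,-3,0,-0.0009,0.0058,0,0,0,-3,0,-0.0009,0.0058,0,0,0,-3,0,-0.0009,0.0058,0,0,0,-3]'

```text
time: 13.48
position: [0.4524, 0.1093, 0.0504]
ee_rot: [-3.141, 0.001, -0.068]
ft_force: [-0.9, 3.4, 3.0]
gripper_width: 0.0001
grip_force: 1.5
```

Request:
drive_tool --moves '[0,-0.0009,0.0058,0,0,0,-3,0,-0.0009,0.0058,0,0,0,-3,0,-0.0009,0.0058,0,0,0,-3,0,-0.0009,0.0058,0,0,0,-3,0,0,0,0,0,0,0]'

```text
time: 14.1
position: [0.4488, 0.0849, 0.0501]
ee_rot: [3.141, 0.001, 0.138]
ft_force: [-0.9, 1.0, -0.0]
gripper_width: -0.0002
grip_force: 0.5
```

```bash
python3 look.py w7 knob pointer arrow_mark dish
```

```text
14.1 [0.4488 0.0849 0.0501] [3.141e+00 1.000e-03 1.380e-01] -0.00016043803860579412
knob 0.98 [0.4551 0.0654 0.0533] [435. 363.]
pointer 0.78 [0.4961 0.0707 0.03  ] [432. 241.]
pointer 0.72 [0.4516 0.0648 0.0564] [436. 375.]
arrow_mark 0.76 [0.4963 0.0607 0.0308] [458. 244.]
dish 0.7 [0.5698 0.079  0.0521] [457.   4.]
dish 0.67 [0.4117 0.2245 0.0047] [ 92. 358.]
```

View pics/w7.png

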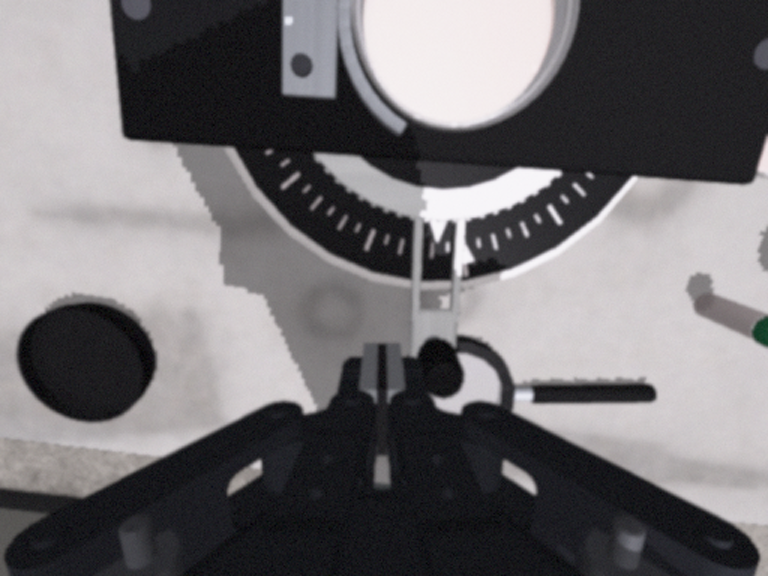

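The pointer tip at (437,243) is about 24 px (≈9.5 mm, 8°) short of the arrow's inner end at about (461,245). I advance 7° and re-measure.

Request:
drive_tool --moves '[0,-0.0008,0.0049,0,0,0,-2.5,0,-0.0008,0.0049,0,0,0,-2.5,0,-0.0006,0.0039,0,0,0,-2,0,0,0,0,0,0,0,0,0,0,0,0,0,0]'

```text
time: 14.98
position: [0.4493, 0.0714, 0.0501]
ee_rot: [3.141, 0.001, 0.261]
ft_force: [-1.4, 0.8, 0.3]
gripper_width: -0.0003
grip_force: 0.8
```

```bash
python3 look.py w8 knob pointer arrow_mark; python3 look.py w8 pointer arrow_mark; python3 - <<'E'
import cv2
im=cv2.imread("pics/w8.png")[180:420,330:560]; cv2.imwrite("pics/w8c.png",cv2.resize(im,(575,600),interpolation=2))
E
```

```text
14.975 [0.4493 0.0714 0.0501] [3.141e+00 1.000e-03 2.610e-01] -0.0002823510770771115
knob 0.7 [0.4574 0.0532 0.0553] [434. 365.]
pointer 0.62 [0.497  0.0622 0.0329] [434. 244.]
arrow_mark 0.84 [0.4972 0.0603 0.0279] [438. 243.]
15.175 [0.4494 0.0714 0.0502] [3.141e+00 1.000e-03 2.620e-01] -0.00016764254779054463
pointer 0.72 [0.4982 0.063  0.0294] [432. 239.]
pointer 0.33 [0.4979 0.0603 0.0269] [438. 241.]
pointer 0.28 [0.5647 0.0778 0.0512] [458.  26.]
```

View pics/w8c.png

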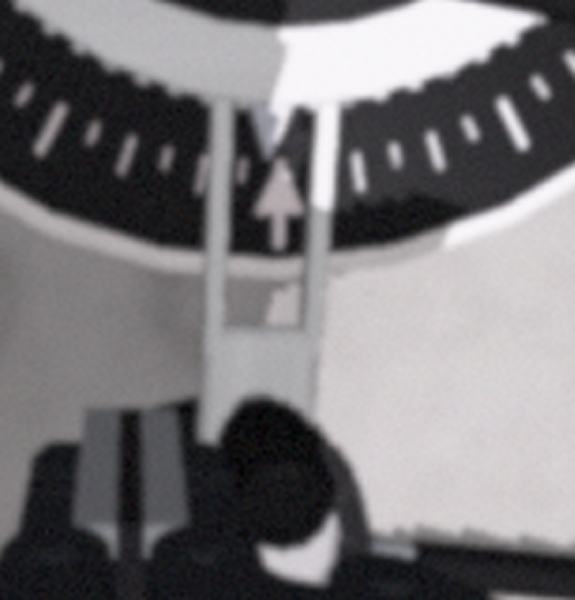

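In the crop the pointer tip (270,158) is about 10 px (≈1.6 mm) left of the arrow's tip (280,160). I nudge 1.3° more, then back away and rise.

Request:
drive_tool --moves '[0,-0.0002,0.0013,0,0,0,-0.7,0,-0.0002,0.0012,0,0,0,-0.6,0,0,0,0,0,0,0,0,0,-0.005,0,0,0,0,0,0,-0.01,0,0,0,0]'

```text
time: 15.95
position: [0.4468, 0.0831, 0.0506]
ee_rot: [3.141, -0.002, 0.283]
ft_force: [0.5, -0.2, -0.5]
gripper_width: 0.0002
grip_force: 0.0
```

```bash
for i in 1 2 3; do python3 look.py w9 knob pointer arrow_mark; done; python3 - <<'E'
# symmetric check: bright features near the pointer/arrow rows
import cv2,numpy as np
g=cv2.cvtColor(cv2.imread("pics/w9.png"),6)
for v in range(218,284,4): print(v," ".join("%3d"%x for x in g[v,420:540:4]))
E
```

```text
15.95 [0.4468 0.0831 0.0506] [ 3.141e+00 -2.000e-03  2.830e-01] 0.00017030598384167245
knob 0.86 [0.4559 0.0492 0.0532] [478. 371.]
pointer 0.64 [0.4997 0.061  0.035 ] [477. 242.]
arrow_mark 0.9 [0.4973 0.0597 0.0245] [471. 244.]
16.15 [0.446  0.0835 0.0505] [ 3.141e+00 -1.000e-03  2.850e-01] 0.000392660332047697
knob 0.95 [0.458  0.0491 0.0556] [478. 368.]
knob 0.27 [0.4977 0.0611 0.0282] [469. 242.]
pointer 0.68 [0.498  0.0594 0.0324] [475. 245.]
arrow_mark 0.67 [0.4965 0.0569 0.0284] [478. 248.]
16.35 [0.4459 0.083  0.0503] [ 3.141 -0.     0.284] 5.786382964891535e-06
knob 0.73 [0.4559 0.0502 0.0566] [474. 373.]
pointer 0.64 [0.4976 0.0603 0.0329] [473. 245.]
arrow_mark 0.69 [0.4955 0.0603 0.0294] [470. 248.]
218  23  28  27  27  70 132 157 199 241 243 245 244 247 247 247 247 247 247 246 247 246 245 245 239 230 233 199  82  73  83
222  31  23  27  27  29  63  63  67 166 227 242 197 225 238 230 240 240 207 221 231 245 230 212 119  73  94  72  46  48  45
226  28  22  27  27  27  33  56  47  95 237 243 115 163 247 243 243 189  58  86 188 247 205  59  53  51  50  50  46  50  49
230  2
[... 1029 characters left out ...]
 113 123 199 214 232 172  62  42 148 246 212  33  21  28  49  52  50  49  50  48
266  19  21  24  19  22  23  16  43 134 171 114 101 137 160 147 127  67  43 156 223 168  24  21  29  37  52  52  51  51  47
270  22  26  22  15  25  27  26  44 140 170  94  23  32 139  93  31  23  44 131 177 115  26  21  26  45  50  48  48  50  52
274  34  25  23  25  22  19  16  49 150 167  77  28  34 143  83  26  25  52 129 171  99  28  23  22  47  53  52  73 122 184
278 147 105  85  67  50  42  30  53 155 167  63  22  40 142  73  21  20  52 138 170  85  34  50  72  93 140 196 233 244 246
282 172 175 177 169 163 157 142 111 158 165  92  68  56  69  58  64  74  80 146 168 139 144 214 234 238 245 246 245 238 226
```

The pixel profile shows the pointer tip and the arrow tip meeting in the same column (~475, row 243), so the ring is set. I rise clear and check the dish.

Request:
drive_tool --moves '[0,0,0,-0.02,0,0,0,0,0,0,-0.04,0,0,0,0,0,0,-0.04,0,0,0,0,0,0,-0.04,0,0,0,0,0,0,0,0,0,0]'

```text
time: 17.18
position: [0.4481, 0.0837, 0.1933]
ee_rot: [3.14, -0.007, 0.284]
ft_force: [1.2, -0.1, -0.5]
gripper_width: -0.0004
grip_force: 0.0
```

```bash
python3 look.py w10 dish stop window knob pointer arrow_mark analyser vial spare_dish
```

```text
17.175 [0.4481 0.0837 0.1933] [ 3.14  -0.007  0.284] -0.00035185718281752963
dish 0.78 [0.4127 0.2252 0.0033] [200. 252.]
dish 0.55 [0.5684 0.0775 0.0521] [444.  95.]
stop 0.94 [0.5551 0.1089 0.059 ] [390.  99.]
knob 0.57 [0.4587 0.0459 0.0531] [438. 273.]
pointer 0.67 [0.4984 0.0603 0.0308] [432. 208.]
arrow_mark 0.67 [0.4975 0.0601 0.0288] [432. 210.]
analyser 0.61 [ 0.4138  0.0458 -0.005 ] [412. 306.]
vial 0.66 [ 4.767e-01 -7.320e-02 -2.000e-04] [572. 277.]
spare_dish 0.78 [ 0.5667 -0.0668  0.0039] [614. 167.]
```

```bash
python3 -c "
from station import env
print(env.finish_job())"
```

```text
the job is handed in; nothing more can be done
None
```

The job is handed in at about 17 s; by camera the dish is seated in the stop over the window, the pointer is on the arrowed mark, and the analyser, vial and spare dish had not moved, but no verdict came back and I did not re-measure the tube.

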